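# Fit the paddle to the kitchen machine's drive and hold it home

## Task

The canister is parked on the kitchen machine, over its drive: lift it off by its arched handle and set it down gently and upright in the middle of the round cork mat, then let go of it. Take the flat-winged paddle (not the wire whisk) out of the wooden stand, turn it until the four splines of its foot mesh with the cross-shaped slot of the drive, and slide it fully home against the spring, its round flange flat on the drive. Finish while still holding the paddle pressed fully home, because the spring lifts it out if you let go; leave everything else where it is.

Things in the scene. Friction and masses are not known exactly. Their poses are not given: they have to be found in the camera images.
- canister: Closed round steel canister with an arched handle, about 0.5 kg, 104 mm across at the lid, 100 mm at the flat foot, lid top 104 mm up. Origin: centre of its underside, z up. It starts on the machine over the drive, its underside 88 mm above the worktop, up to 10 mm off the drive axis, at any yaw.
- canister_handle (a point): Middle of the handle's straight level top bar, 152 mm above the canister's origin. Round bar 11 mm thick along the canister's own y from -26 to +26 mm, then bending down to legs at y = +-40 to 44 mm; 42 mm of free space below the bar. Pinch from above with the fingers closing along the canister's x. Axes as the canister's.
- mat: Round cork mat fixed on the worktop beside the machine (left or right of it), 150 mm diameter, 6 mm thick. Origin: centre of its underside, on the worktop. The canister goes here.
- machine: White base of a kitchen machine, fixed on the worktop: low box, 240 mm along its y, from x = -90 to +130 mm, deck 85 mm high, with a raised rear hump 115 mm high from x = +75 mm on. Dial and rockers on its -x face. Origin: on the worktop, straight below the drive axis.
- drive_mouth (a point): Centre of the drive's aluminium face, 86 mm above the worktop, at the mouth of its cross slot; turns with the drive. z up, x and y along the slot's arms, each 34 mm tip to tip, 12 mm wide, 30 mm deep. The face is ringed by a black collar, inner radius 28 mm, outer 43 mm, 2 mm higher than the face. Hidden by the canister at first.
- drive (a joint): Angle of the drive in the machine (rad, anticlockwise from above, -0.78 to 0.78). Stiff: needs 0.25 N m to turn, so it stays as it is under light rubbing.
- ejector (a joint): Travel (m) of the spring plunger, 10 mm diameter, in the middle of the slot: 0 when up (its top 2 mm below the drive's face), 0.016 when the paddle is fully home. It pushes up with 5 N at 0, 9 N at 0.016.
- paddle: Aluminium mixing paddle, about 0.18 kg, 107 mm tall. Origin: centre of its foot's underside, z up. Foot: a cross of bars along x and y, 30 mm tip to tip, 8 mm thick, 18 mm high (tapered in the lowest 6 mm to 27 x 6); fits the drive at any quarter turn. Flange: 48 mm round, 18 to 24 mm up. Wing plate along x: 68 mm wide, 6 thick, 31 to 61 mm up. Fully home: origin 18 mm below drive_mouth.
- paddle_grip (a point): Centre of the paddle's grey grip block, 91 mm above the paddle's origin: 40 mm along x, 16 mm along y, 32 mm high, with 14 mm free between it and the wing plate below. Axes as the paddle's. Grip from above with the fingers closing along y.
- stand: Wooden block, fixed, 190 mm along its x, 85 mm along y, 50 mm high, with two round holes of 38 mm diameter, 35 mm deep, at x = -50 and +50 mm; origin: centre of its underside. Paddle and whisk hang in the holes by their flanges (their origins 32 mm above the worktop), either one in either hole.
- whisk: Wire whisk attachment with a small round knob, 52 mm across, 107 mm tall, in the stand's other hole; leave it. Origin: centre of its foot's underside.
- ramekin_a: Small white bowl, 80 mm across, 42 mm high, to the right; leave it. Origin: centre of its underside.
- ramekin_b: Small white bowl, 84 mm across, 45 mm high, beyond the machine; leave it. Origin: centre of its underside.
- lemon: Lemon, 81 mm long along its x, 55 mm thick; leave it. Origin: centre of its underside.
- mug: Blue mug, 80 mm across, 90 mm high, handle at its +y; leave it. Origin: centre of its underside.
Mind the look-alikes: they are no part of the job. What is meant by the mat is not turquoise, and is the larger of those in its own colour.

How it is judged:
By the outcome, as a careful person would: the job done as asked, in the order asked, and still so for the second after the job is handed in, while the arm keeps its last pose, push and grip.
It also fails if it takes over 61 s, if anything falls off the work surface, if the arm or the gripper's body presses on something with over 40 N, if the wrist force passes 120 N, or if a joint passes its speed limit or range.

## Robot

A 6-joint arm with a two-finger parallel gripper is mounted at the origin on the work surface. World frame = base frame: x ahead of the robot, y to its left, z up, the work surface at z = 0. Lengths are in m, angles in rad, forces in N, time in s.
With the tool pointing down it reaches from about 0.35 to 0.925 m from the base axis. Payload 6.4 kg.
Tool frame: the origin (TCP) lies between the finger pads; the fingertips stand 14 mm ahead of it and the grasp point (between the pads) lies 5 mm behind it (nose_length is the distance from the TCP to the fingertips, in m); z points along the fingers, y is the line along which they close (so a half turn about z gives the same grasp; the last joint's range is limited). The gripper opens to 85 mm and grips with 20 to 120 N. Pads are 22 mm wide; open, the fingers measure 114 mm over their backs; the gripper's body (76 mm by 85 mm) begins 54 mm behind the grasp point. The pads swing forward as they close: fully open they stand 13 mm farther back than shut.
Start: joints at [-1.464, 0.245, 1.558, -0, 1.339, -0.174], TCP at [0.18, -0.625, 0.245] pointing down, gripper open.
Joint ranges: [-3.13, 3.13], [-1.02, 2.26], [0.13, 2.54], [-0.95, 4.09], [0.21, 2.88], [-2.74, 2.74]. Speed limits (rad/s): [2.57, 2.57, 3.14, 3.14, 3.14, 3.14].

## Interface

Orientations are given as a unit quaternion [x, y, z, w].
In Python, from workcell import get_obs, grab_frame, camera_model, hand_in, silhouettes, place_of, nose_length gives the robot as it stands.
- The arm moves only by the tool send_rows, never from a script. Its argument "targets" is text: rows parted by semicolons, each of 7 numbers parted by spaces: the finger opening in cm, from 0 to 8.54, then the shift along the tool's x, y, z in cm, then the turn, a rotation vector about the tool's x, y, z in rad. In form: claw x y z ax ay az; .... A call has 1 to 20 rows; each row shifts and turns the commanded pose from where the row before left it, along the tool's axes as they then stand; what a row does not reach is not made up. A row lasts 1/8 s, in which the tool goes at most 62.5 mm and 10.7 degrees, less where a joint would pass 70% of its speed; a pose out of reach is approached as far as the arm can. A call with a gripper value outside its range is refused whole. The fingers move at their own pace and stop on an object; "newtons" is the grip in N (left out, the last holds). Time passes only in rows, so rows that do not move let the fingers close. It gives the time, the measured TCP pose, the force, the opening and the grip force at its end, in the units of the state.
- get_obs(): the state, without advancing time (a new reading comes with each control period).
- grab_frame(name): name is "scene" or "top" or "wrist"; returns the picture (384x512x3 uint8, red, green, blue); there is no depth.
- camera_model(name): a dict with "camera_matrix" (3x3 intrinsics, pixels), "dist_coeffs" ([k1, k2, p1, p2, k3] as OpenCV has them; the pictures are not rectified), "R" (3x3) and "t" (3): a world point X has camera coordinates R X + t. Camera axes: x right, y down, z forward; pixel columns grow to the right and rows downward; lengths in m; the calibration is good to about 2 mm. A picture is of the moment at which its call begins: read the wrist's pose just before it. camera_model takes no time and is no camera call; for the wrist camera it gives the pose at the moment of the call.
- hand_in(): hands the job in; it is judged then, once.
Trained networks look in the newest picture that a camera, given by its name, has taken for a name from the list of things; names that differ only in an ending like _2 or _b are one class to them, and where a whole thing is asked for, a point or a joint stands for the part that bears it (a point fixed in the world has none). Each returns a list of dicts, best first, with "conf" (0 to 1); they miss things now and then, are a little off and sometimes report something else, mostly with a low value. They report only what shows in the picture. A call takes as long as a camera call. They do not tell look-alikes from the thing itself.
- silhouettes(camera, label): "region" (384x512 bool, what is visible of it).
- place_of(camera, label): "point" ([x, y, z] in m, in world coordinates, good to about 4 mm: a listed point, or the origin of a listed thing).
The state is a dict: "time": time; "q": joint angles; "joint_vel": joint speeds; "joint_torque": joint torques, N m; "tcp_pos": TCP position; "ee_rot": TCP orientation; "force": force on the tool from outside, world axes, zero at the start; "ft_torque": the same for the moment, N m; "grip_width": opening from 0.0 (shut) to 1.0 (fully open); "finger_force": force on a finger pad.
Only numpy, scipy, OpenCV 4.12 (cv2) and the standard library are available. Lean on these libraries where they do the work, as an engineer would, in place of code of your own. Each camera call takes 0.05 s, during which the arm holds its last target. There are 200 camera calls.

## Working session

There is one attempt and no reset: what is moved stays moved. The work goes in short steps, Python scripts to look and compute and a tool call to move; the robot and the scene stay as the last step left them, time stands still between calls to the robot, and variables do not carry over. Pictures are saved under pics/ and viewed, at most 10 in all, crops included, and the job is handed in when it is done.

Besides the shell and the picture viewer there is one more tool, called after "Call:" as name(argument=value, ...), one argument or row to a line, values as JSON. send_rows: Moves the arm, as the interface text tells. Its arguments: {"type":"object","properties":{"targets":{"type":"string"},"newtons":{"type":"number"}},"required":["targets"]}

```bash
mkdir -p pics; ls; python3 - <<'E'
from workcell import *
import cv2,numpy as np
for c in ["scene","top"]:
    im=grab_frame(c); cv2.imwrite(f"pics/{c}0.png",im[:,:,::-1])
    for l in ["canister","canister_handle","mat","machine","paddle","paddle_grip","stand","whisk"]:
        print(c,l,[(np.round(d["point"],3).tolist(),round(d["conf"],2)) for d in place_of(c,l)[:4]])
o=get_obs();print(o["time"],o["tcp_pos"],o["ee_rot"],o["force"],nose_length() if callable(nose_length) else nose_length)
a=cv2.imread("pics/scene0.png");b=cv2.imread("pics/top0.png")
cv2.imwrite("pics/both.png",cv2.resize(np.vstack([a,b]),(0,0),fx=.78,fy=.78))
E
```

```text
pics
scene canister [([0.544, 0.036, 0.088], 0.69)]
scene canister_handle [([0.55, 0.033, 0.239], 0.9)]
scene mat [([0.316, 0.359, -0.002], 0.91), ([0.48, 0.331, -0.002], 0.85), ([0.287, 0.192, 0.0], 0.6)]
scene machine [([0.539, 0.04, -0.002], 0.68)]
scene paddle [([0.444, -0.338, 0.031], 0.72), ([0.6, -0.492, -0.001], 0.47)]
scene paddle_grip [([0.439, -0.336, 0.121], 0.91)]
scene stand [([0.486, -0.328, 0.001], 0.82)]
scene whisk [([0.537, -0.318, 0.03], 0.71)]
top canister [([0.546, 0.034, 0.086], 0.64), ([0.549, 0.035, 0.241], 0.46)]
top canister_handle [([0.548, 0.039, 0.239], 0.59)]
top mat [([0.48, 0.334, -0.002], 0.83), ([0.29, 0.191, -0.0], 0.73), ([0.318, 0.353, 0.002], 0.58)]
top machine [([0.544, 0.032, 0.0], 0.79)]
top paddle [([0.437, -0.334, 0.031], 0.72)]
top paddle_grip [([0.438, -0.338, 0.123], 0.7), ([0.482, 0.334, -0.002], 0.68)]
top stand [([0.488, -0.322, -0.002], 0.75)]
top whisk [([0.537, -0.32, 0.03], 0.68)]
0.9 [ 0.18013303 -0.62456235  0.24531958] [ 9.90158897e-01  1.39947693e-01 -3.80965224e-06  3.52869001e-05] [ 0.0588171  -0.3086525   0.12050703] 0.014
```

View pics/scene0.png

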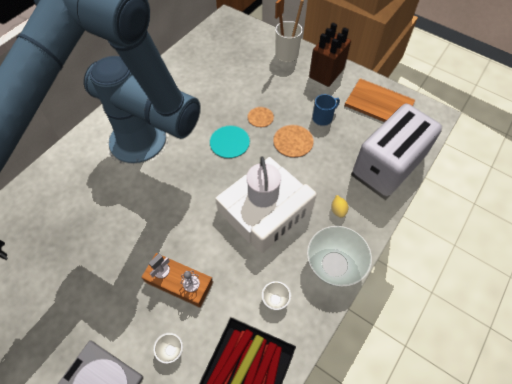

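View pics/top0.png

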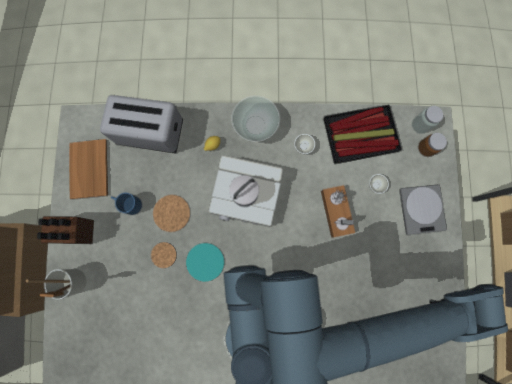

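The scene view shows two cork discs, large at (293,140) and small at (261,117), and a turquoise one at (230,141). The larger cork disc, at about (0.48, 0.333), fits the mat. The paddle is in the near-robot hole of the stand. I'll confirm this in a crop and write a helper.

```bash
cat > h.py <<'E'
from workcell import *
import cv2,numpy as np
from scipy.spatial.transform import Rotation as Rn
def state():
    o=get_obs();R=Rn.from_quat(o["ee_rot"]).as_matrix();return o,np.array(o["tcp_pos"]),R
def rel(target,closedir=None):
    """shift in tool axes (cm) and yaw turn about tool z (rad, nearest half turn) so tool y is along closedir angle"""
    o,p,R=state();s=R.T@(np.array(target)-p)*100;a=None
    if closedir is not None:
        v=R.T@np.array([np.cos(closedir),np.sin(closedir),0]);a=np.arctan2(-v[0],v[1])
        a=(a+np.pi/2)%np.pi-np.pi/2
    print("t",round(o["time"],2),"shift cm",np.round(s,2),"turn",None if a is None else round(a,3),"q6",round(o["q"][5],2),
      "tilt",np.round(R[:2,2],4))
def proj(c,P,m=None):
    m=m or camera_model(c);P=np.atleast_2d(P).astype(float)
    return cv2.projectPoints(P,cv2.Rodrigues(np.array(m["R"]))[0],np.array(m["t"],float),np.array(m["camera_matrix"]),np.array(m["dist_coeffs"]))[0][:,0]
def ray(m,uv,z):
    """pixels -> world at height z"""
    n=cv2.undistortPoints(np.array(uv,float).reshape(-1,1,2),np.array(m["camera_matrix"]),np.array(m["dist_coeffs"]))[:,0]
    R=np.array(m["R"]);t=np.array(m["t"]);C=-R.T@t;d=np.c_[n,np.ones(len(n))]@R
    return C+d*((z-C[2])/d[:,2])[:,None]
def T(pos,yaw,pts):
    c,s=np.cos(yaw),np.sin(yaw);P=np.atleast_2d(pts).astype(float)
    return np.array(pos)+P@np.array([[c,s,0],[-s,c,0],[0,0,1]])
E
python3 - <<'E'
from h import *
im=grab_frame("scene")
cv2.imwrite("pics/mats.png",cv2.resize(im[90:220,190:340,::-1],(0,0),fx=4,fy=4,interpolation=cv2.INTER_CUBIC))
m=camera_model("scene")
for d in silhouettes("scene","mat"):
    r=d["region"];v,u=np.nonzero(r);P=ray(m,np.c_[u,v],.006)
    print(d["conf"],u.mean(),v.mean(),P.mean(0),np.ptp(P,0),2*np.sqrt(4)*P.std(0),im[r].mean(0))
m=camera_model("wrist");R=np.array(m["R"]);C=-R.T@np.array(m["t"]);print("wristcam",C,R[2],m["camera_matrix"])
o,p,Rt=state();print("in tool",Rt.T@(C-p),Rt.T@R.T)
rel([.44,-.38,.33]);rel([.55,.0,.40])
E
```

```text
0.96 228.9375 140.99495967741936 [0.29010782 0.18790431 0.006     ] [0.14245926 0.14912651 0.        ] [1.45714850e-01 1.50347767e-01 5.86336535e-16] [ 44.90524194 196.73084677 190.77419355]
0.69 292.70939334637967 140.3904109589041 [0.48115168 0.32735657 0.006     ] [0.14873432 0.15065389 0.        ] [1.49621560e-01 1.51396866e-01 5.96744876e-16] [212.34148728 151.54403131  97.73287671]
0.61 259.6825 116.2625 [0.31401782 0.3522854  0.006     ] [0.09561221 0.1005088  0.        ] [9.83738399e-02 1.01799327e-01 1.42247325e-16] [212.02  151.515  98.085]
wristcam [ 0.24723702 -0.60623685  0.37356514] [-0.26185689 -0.07578133 -0.96212689] [[302.88226002   0.         259.69779825]
 [  0.         302.88226002 186.68086455]
 [  0.           0.           1.        ]]
in tool [ 0.06954024  0.00100458 -0.12827387] [[ 4.24663759e-04 -9.62119287e-01 -2.72628495e-01]
 [ 9.99999899e-01  3.69183331e-04  2.54798429e-04]
 [-1.44496587e-04 -2.72628576e-01  9.62119347e-01]]
t 1.0 shift cm [ 31.74 -16.3   -8.47] turn None q6 -0.17 tilt [0. 0.]
t 1.0 shift cm [ 52.85 -49.76 -15.47] turn None q6 -0.17 tilt [0. 0.]
```

View pics/mats.png

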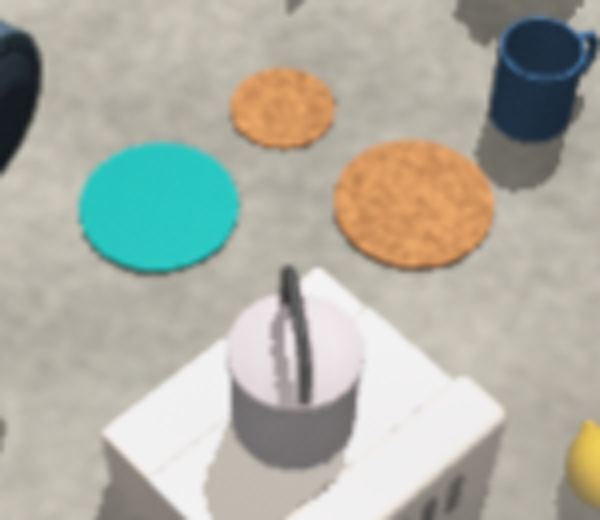

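The crop confirms it: the large cork disc at scene (293,140), 150 mm across, is the mat at (0.481, 0.330). The smaller one is 98 mm and the other is turquoise. Next I'll look at the paddle from above.

Call:
send_rows(
  targets="8.5 4.1 -2.5 -0.7 0 0 0;8.5 4.1 -2.5 -0.7 0 0 0;8.5 4.1 -2.5 -0.7 0 0 0;8.5 4.1 -2.5 -0.7 0 0 0;8.5 4.1 -2.5 -0.7 0 0 0;8.5 4.1 -2.5 -0.7 0 0 0;8.5 4.1 -2.6 -0.7 0 0 0;8.5 4.1 -2.6 -0.7 0 0 0;8.5 0 0 0 0 0 0;8.5 0 0 0 0 0 0",
)

```text
time: 2.25
tcp_pos: [0.4391, -0.3398, 0.3012]
ee_rot: [0.99, 0.14, -0.0, 0.0]
force: [0.3, -0.1, 1.0]
grip_width: 1.001
finger_force: 0.0
```

```bash
python3 - <<'E'
from h import *
im=grab_frame("wrist");m=camera_model("wrist")
cv2.imwrite("pics/w1.png",im[:,:,::-1])
for l in ["paddle","paddle_grip","whisk","stand"]:
    print(l,[(np.round(d["point"],3).tolist(),round(d["conf"],2)) for d in place_of("wrist",l)[:3]])
print(state()[1]);np.savez("w1.npz",im=im,**{k:np.array(v) for k,v in m.items()})
rel([.547,.036,.36])
E
```

```text
paddle [([0.439, -0.341, 0.032], 0.85)]
paddle_grip [([0.441, -0.338, 0.124], 0.78)]
whisk [([0.54, -0.32, 0.031], 0.73)]
stand [([0.493, -0.323, -0.002], 0.91)]
[ 0.43863912 -0.34032404  0.30102717]
t 2.5 shift cm [ 20.78 -33.19  -5.89] turn None q6 0.43 tilt [-0.0003  0.0003]
```

View pics/w1.png

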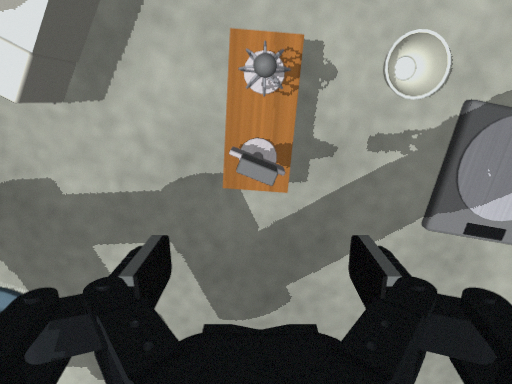

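The wrist view shows the paddle at (260,165), with its grey grip block in the lower hole and the wing line from about (232,150) to (285,172). The whisk is at (265,70). Next is the canister.

Call:
send_rows(
  targets="8.5 2.6 -4.2 -0.8 0 0 0;8.5 2.6 -4.2 -0.8 0 0 0;8.5 2.6 -4.1 -0.8 0 0 0;8.5 2.6 -4.1 -0.8 0 0 0;8.5 2.6 -4.1 -0.8 0 0 0;8.5 2.6 -4.1 -0.7 0 0 0;8.5 2.6 -4.2 -0.7 0 0 0;8.5 2.6 -4.2 -0.5 0 0 0;8.5 0 0 0 0 0 0;8.5 0 0 0 0 0 0",
)

```text
time: 3.75
tcp_pos: [0.5471, 0.0364, 0.36]
ee_rot: [0.99, 0.14, -0.0, 0.0]
force: [-0.3, -1.0, -0.5]
grip_width: 0.995
finger_force: 0.0
```

```bash
python3 - <<'E'
from h import *
im=grab_frame("wrist");m=camera_model("wrist")
for l in ["canister","canister_handle","machine"]:
    print(l,[(np.round(d["point"],3).tolist(),round(d["conf"],2)) for d in place_of("wrist",l)[:3]])
np.savez("w2.npz",im=im,**{k:np.array(v) for k,v in m.items()})
# dark pixels (handle) near centre
g=im.max(2);c=proj("wrist",[[.547,.036,.24],[.547,.036,.192]],m);print(c)
cv2.imwrite("pics/w2.png",im[:,:,::-1]);print(state()[1])
E
```

```text
canister [([0.548, 0.041, 0.089], 0.8), ([0.754, -0.2, -0.001], 0.69)]
canister_handle []
machine []
[[258.48253345 185.72215358]
 [258.65925956 172.79659388]]
[0.54699747 0.03588951 0.36010098]
```

View pics/w2.png

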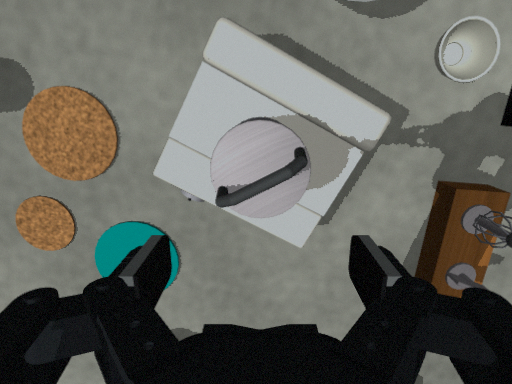

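The handle bar runs from about (232,198) to (292,167) with its middle near (262,183). The lid is centred at about (260,169).

```bash
python3 - <<'E'
from h import *
d=np.load("w2.npz");m={k:d[k] for k in d};im=d["im"]
mask=np.zeros(im.shape[:2],np.uint8);cv2.circle(mask,(261,180),60,1,-1)
dark=((im.max(2)<75)&(mask>0)).astype(np.uint8)
n,lab,st,ce=cv2.connectedComponentsWithStats(dark);i=1+np.argmax(st[1:,4]);v,u=np.nonzero(lab==i)
print(st[i],ce[i])
P=ray(m,np.c_[u,v],.240)[:,:2]
# central part of bar
c=P.mean(0)
w,V=np.linalg.eigh(np.cov((P-c).T));a=V[:,1];s=(P-c)@a;print("ext",s.min(),s.max(),((P-c)@V[:,0]).min(),((P-c)@V[:,0]).max())
k=abs(s)<.022;Q=P[k];w,V=np.linalg.eigh(np.cov((Q-Q.mean(0)).T));a=V[:,1];yaw=np.arctan2(a[1],a[0])
mid=c+a*(s.min()+s.max())/2
print("mean",Q.mean(0),"mid",mid,"bar dir",yaw,"std perp",np.sqrt(w[0])*np.sqrt(12))
cd=yaw-np.pi/2
rel([mid[0],mid[1],.244],cd)
# check against scene proj
print(proj("scene",[[*mid,.24]]),proj("top",[[*mid,.24]]))
E
```

```text
[ 216  147   92   60 1387] [262.93150685 181.36193223]
ext -0.04300009157758247 0.044703638816275156 -0.012998132633692386 0.007606731847626206
mean [0.55026889 0.03205364] mid [0.55090484 0.03429516] bar dir 2.3119903211123964 std perp 0.010624788838762493
t 3.95 shift cm [ 0.34  0.26 11.61] turn 1.108 q6 1.15 tilt [-0.0003 -0.0001]
[[264.62157175 167.03548716]] [[243.52666426 185.1346827 ]]
```

Call:
send_rows(
  targets="8.5 0.3 0.3 0 0 0 0;8.5 0 0 0.6 0 0 -0.17;8.5 0 0 0.6 0 0 -0.17;8.5 0 0 0.6 0 0 -0.17;8.5 0 0 0.6 0 0 -0.17;8.5 0 0 0.6 0 0 -0.17;8.5 0 0 0.6 0 0 -0.17;8.5 0 0 0.6 0 0 -0.17;8.5 0 0 0.6 0 0 -0.17;8.5 0 0 0.6 0 0 -0.17;8.5 0 0 0.6 0 0 -0.17;8.5 0 0 0.6 0 0 -0.17;8.5 0 0 0.6 0 0 -0.165;8.5 0 0 0 0 0 0",
)

```text
time: 5.7
tcp_pos: [0.5507, 0.0346, 0.2877]
ee_rot: [0.402, 0.915, -0.0, -0.001]
force: [-0.5, -0.9, -0.2]
grip_width: 0.99
finger_force: 0.0
```

```bash
python3 - <<'E'
from h import *
rel([.5509,.034,.235],2.312-np.pi/2)
E
```

```text
t 5.7 shift cm [-0.06 -0.02  5.27] turn 0.001 q6 -0.89 tilt [-0.0011  0.0001]
```

Call:
send_rows(
  targets="8.5 0 0 1.8 0 0 0;8.5 0 0 1.8 0 0 0;8.5 0 0 1.2 0 0 0;8.5 0 0 0.5 0 0 0;8.5 0 0 0 0 0 0;0 0 0 0 0 0 0;0 0 0 0 0 0 0;0 0 0 0 0 0 0;0 0 0 0 0 0 0;0 0 0 0 0 0 0;0 0 0 0 0 0 0;0 0 0 0 0 0 0",
  newtons=70,
)

```text
time: 7.2
tcp_pos: [0.5509, 0.0348, 0.2356]
ee_rot: [0.401, 0.916, -0.0, 0.0]
force: [-1.3, -0.8, 3.0]
grip_width: 0.099
finger_force: 68.3
```

```bash
python3 - <<'E'
from h import *
rel([.481,.331,.296])
E
```

```text
t 7.2 shift cm [26.51 14.94 -6.05] turn None q6 -0.89 tilt [ 0.0001 -0.0004]
```

Call:
send_rows(
  targets="0 0 0 -0.4 0 0 0;0 0 0 -1 0 0 0;0 0 0 -1.5 0 0 0;0 0 0 -1.5 0 0 0;0 0 0 -1 0 0 0;0 0 0 -0.6 0 0 0",
)

```text
time: 7.95
tcp_pos: [0.5511, 0.035, 0.2964]
ee_rot: [0.401, 0.916, 0.0, 0.001]
force: [-0.0, 0.1, -5.8]
grip_width: 0.101
finger_force: 68.3
```

Call:
send_rows(
  targets="0 0.9 0.5 0 0 0 0;0 1.7 1.0 0 0 0 0;0 2.6 1.5 0 0 0 0;0 3.0 1.7 0 0 0 0;0 3.0 1.7 0 0 0 0;0 3.0 1.7 0 0 0 0;0 3.0 1.7 0 0 0 0;0 3.0 1.7 0 0 0 0;0 2.7 1.5 0 0 0 0;0 1.8 1.0 0 0 0 0;0 1.2 0.6 0 0 0 0;0 0.6 0.3 0 0 0 0;0 0 0 2 0 0 0;0 0 0 3 0 0 0;0 0 0 3 0 0 0;0 0 0 2 0 0 0;0 0 0 0 0 0 0",
)

```text
time: 10.07
tcp_pos: [0.4796, 0.3298, 0.1927]
ee_rot: [0.402, 0.916, -0.002, -0.002]
force: [-1.1, 0.0, -4.1]
grip_width: 0.099
finger_force: 68.4
```

```bash
python3 - <<'E'
from h import *
o,p,R=state();print(p,o["force"])
for c in ["scene","top"]:
    im=grab_frame(c);m=camera_model(c)
    cv2.imwrite(f"pics/{c}3.png",im[:,:,::-1])
    for l in ["mat","canister"]:
        print(c,l,[(np.round(d["point"],3).tolist(),round(d["conf"],2)) for d in place_of(c,l)[:3]])
m=camera_model("wrist");im=grab_frame("wrist");cv2.imwrite("pics/w3.png",im[:,:,::-1])
for l in ["mat","canister","drive_mouth"]:
    print(l,[(np.round(d["point"],3).tolist(),round(d["conf"],2)) for d in place_of("wrist",l)[:3]])
print("drive top",place_of("top","drive_mouth")[:2],"scene",place_of("scene","drive_mouth")[:2])
rel([.481,.331,.153])
E
```

```text
[0.47959238 0.32978513 0.19269004] [-1.07007378  0.04290412 -4.14600961]
scene mat [([0.316, 0.358, 0.001], 0.76), ([0.541, 0.032, 0.086], 0.72), ([0.483, 0.332, 0.001], 0.67)]
scene canister [([0.474, 0.328, 0.044], 0.73)]
top mat [([0.478, 0.334, 0.002], 0.72), ([0.286, 0.192, -0.001], 0.68), ([0.315, 0.35, 0.004], 0.59)]
top canister [([0.48, 0.332, 0.199], 0.23)]
mat [([0.287, 0.191, -0.0], 0.85), ([0.318, 0.358, -0.001], 0.71)]
canister [([0.48, 0.334, 0.051], 0.91)]
drive_mouth []
drive top [{'point': [0.5412, 0.0321, 0.0861], 'conf': 0.57}] scene [{'point': [0.5423, 0.0336, 0.0872], 'conf': 0.76}]
t 10.68 shift cm [-0.01  0.02  4.25] turn None q6 -0.34 tilt [0.0004 0.0002]
```

View pics/w3.png

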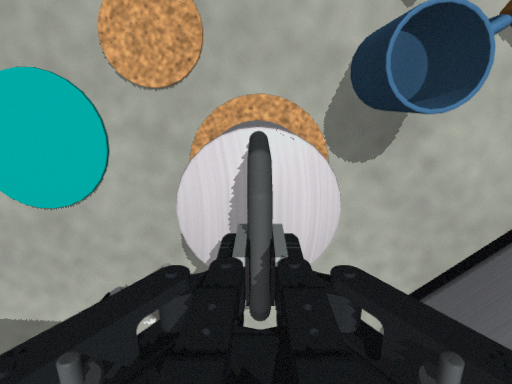

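The mat shows evenly left and right of the lid (190–328 against 178–340). I'll check the axis along the bar using the lid edge (260,127) and the mat's far edge (260,94).

```bash
python3 - <<'E'
from h import *
m=camera_model("wrist");o,p,R=state()
lid=ray(m,[[259,127],[177,203],[340,203]],.149);mat=ray(m,[[259,94]],.006)
ax=R[:2,0] # tool x in world
mc=np.array([.481,.331])
print("lid ctr by top edge: along toolx", (lid[0,:2]-p[:2])@ax*1000-52*np.sign((lid[0,:2]-p[:2])@ax), "lat",(lid[1:,:2]-p[:2])@R[:2,1]*1000)
print("mat ctr from edge along toolx",(mat[0,:2]-p[:2])@ax*1000-75,"vs",(mc-p[:2])@ax*1000, "lat",(mc-p[:2])@R[:2,1]*1000, ax)
E
```

```text
lid ctr by top edge: along toolx 1.7618726036401497 lat [-50.47863873  48.87915903]
mat ctr from edge along toolx -0.37095250299017835 vs -0.07618089116981294 lat 0.2119209414265141 [-0.67804905  0.73501665]
```

Call:
send_rows(
  targets="0 -0.2 0 1.0 0 0 0;0 0 0 1.2 0 0 0;0 0 0 0.9 0 0 0;0 0 0 0.4 0 0 0;0 0 0 0.2 0 0 0;0 0 0 0.1 0 0 0;0 0 0 0.1 0 0 0;0 0 0 0 0 0 0",
)

```text
time: 11.68
tcp_pos: [0.4822, 0.3294, 0.1565]
ee_rot: [0.401, 0.916, 0.0, 0.0]
force: [-0.3, 0.3, -4.6]
grip_width: 0.104
finger_force: 68.4
```

Call:
send_rows(
  targets="0 0 0 0.1 0 0 0;0 0 0 0.1 0 0 0;0 0 0 0 0 0 0",
)

```text
time: 12.05
tcp_pos: [0.482, 0.3293, 0.1542]
ee_rot: [0.401, 0.916, -0.0, -0.0]
force: [-0.2, -0.2, -4.2]
grip_width: 0.098
finger_force: 68.4
```

Call:
send_rows(
  targets="0 0 0 0.1 0 0 0;0 0 0 0 0 0 0",
)

```text
time: 12.3
tcp_pos: [0.4823, 0.3294, 0.1539]
ee_rot: [0.401, 0.916, 0.0, 0.0]
force: [-1.1, -1.3, -0.1]
grip_width: 0.103
finger_force: 68.9
```

Call:
send_rows(
  targets="8.5 0 0 0 0 0 0;8.5 0 0 0 0 0 0;8.5 0 0 0 0 0 0;8.5 0 0 0 0 0 0;8.5 0 0 -1 0 0 0;8.5 0 0 -3 0 0 0;8.5 0 0 -4 0 0 0;8.5 0 0 -4 0 0 0;8.5 0 0 -3 0 0 0",
)

```text
time: 13.42
tcp_pos: [0.4825, 0.3296, 0.3064]
ee_rot: [0.401, 0.916, 0.001, 0.001]
force: [0.0, 0.5, 0.8]
grip_width: 0.993
finger_force: 0.0
```

```bash
python3 - <<'E'
from h import *
im=grab_frame("top");im2=grab_frame("scene");cv2.imwrite("pics/c4.png",cv2.resize(im2[70:220,190:340,::-1],(0,0),fx=4,fy=4))
for c in ["scene","top","wrist"]:
    if c=="wrist": grab_frame(c)
    print(c,[(np.round(d["point"],3).tolist(),round(d["conf"],2)) for d in place_of(c,"canister")[:2]])
print([np.round(d["point"],3) for c in ("scene","top") for d in place_of(c,"drive_mouth")[:1]])
rel([.542,.033,.26])
E
```

```text
scene [([0.479, 0.33, 0.003], 0.85)]
top [([0.479, 0.332, 0.008], 0.81)]
wrist [([0.479, 0.331, 0.008], 0.8)]
[array([0.542, 0.032, 0.086]), array([0.541, 0.037, 0.087])]
t 13.82 shift cm [-25.87 -15.61   4.16] turn None q6 -0.34 tilt [-0.0029 -0.0012]
```

Call:
send_rows(
  targets="8.5 -2.0 -1.2 0 0 0 0;8.5 -4.0 -2.4 0 0 0 0;8.5 -4.4 -2.6 0 0 0 0;8.5 -4.5 -2.7 1 0 0 0;8.5 -4.5 -2.7 1 0 0 0;8.5 -3.5 -2.1 1 0 0 0;8.5 -2.0 -1.2 1 0 0 0;8.5 -1.0 -0.7 1 0 0 0;8.5 0 0 0 0 0 0;8.5 0 0 0 0 0 0",
)

```text
time: 15.08
tcp_pos: [0.543, 0.034, 0.2534]
ee_rot: [0.401, 0.916, 0.0, -0.0]
force: [-0.3, -0.8, 1.4]
grip_width: 1.0
finger_force: 0.0
```

```bash
python3 - <<'E'
from h import *
o,p,R=state();print(p)
im=grab_frame("wrist");m=camera_model("wrist");np.savez("w5.npz",im=im,**{k:np.array(v) for k,v in m.items()})
print([(np.round(d["point"],4),d["conf"]) for d in place_of("wrist","drive_mouth")])
uv=proj("wrist",[[.542,.034,.086]],m)[0].astype(int);print(uv)
y0,x0=max(uv[1]-80,0),uv[0]-100
print(x0,y0)
cv2.imwrite("pics/w5.png",cv2.resize(im[y0:y0+150,x0:x0+200,::-1],(0,0),fx=4,fy=4,interpolation=cv2.INTER_CUBIC))
E
```

```text
[0.54296176 0.03403554 0.25339772]
[(array([0.5394, 0.0343, 0.088 ]), 0.68)]
[258 170]
158 90
```

View pics/w5.png

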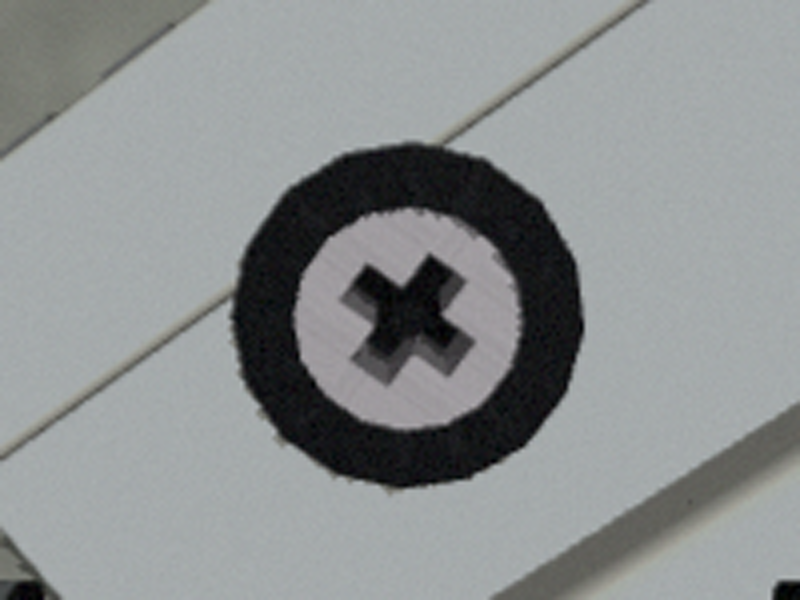

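The drive shows at crop (408,318), i.e. about (260,169) in the frame, with the cross slot's arms at roughly 35–40° to the image axes. I'll fit it numerically.

```bash
python3 - <<'E'
from h import *
from scipy.optimize import minimize
d=np.load("w5.npz");m={k:d[k] for k in d};im=d["im"]
v,u=np.mgrid[115:225,205:315];P=ray(m,np.c_[u.ravel(),v.ravel()],.086)[:,:2]
g=im[v.ravel(),u.ravel()].mean(1)
c0=np.array([.542,.034])
# collar fit
Pc=ray(m,np.c_[u.ravel(),v.ravel()],.088)[:,:2];c=c0.copy()
def costC(x):
    r=np.hypot(*(Pc-x).T);w=1/(1+np.exp((r-.043)/.0005))*1/(1+np.exp(-(r-.030)/.0005))
    return -(w*(60-np.clip(g,0,120))).sum()
b=minimize(costC,c0,method="Nelder-Mead",options=dict(xatol=1e-5,initial_simplex=[c0,c0+[.004,0],c0+[0,.004]]));print("collar",b.x)
def cross(x):
    c,s=np.cos(x[2]),np.sin(x[2]);D=P-x[:2];a=abs(D@[c,s]);e=abs(D@[-s,c])
    sg=lambda z:1/(1+np.exp(-z/.0004))
    return np.maximum(sg(.017-a)*sg(.006-e),sg(.017-e)*sg(.006-a)),np.hypot(*D.T)
def cost(x):
    w,r=cross(x);k=r<.025;t=np.clip((160-g)/40,0,1);return ((w-t)**2)[k].sum()
best=min((minimize(cost,[*b.x,a],method="Nelder-Mead",options=dict(xatol=1e-5,maxiter=800,initial_simplex=[[*b.x,a],[*(b.x+[.003,0]),a],[*(b.x+[0,.003]),a],[*b.x,a+.2]])) for a in np.arange(0,1.57,.3)),key=lambda r:r.fun)
print("cross",best.x,best.fun,"face g",np.percentile(g[np.hypot(*(P-b.x).T)<.025],[5,30,70,95]))
uv=proj("wrist",[[*b.x,.088]],m);print(uv)
# paddle coarse yaw from w1 & target close view
d=np.load("w1.npz");m1={k:d[k] for k in d}
w=ray(m1,[[232,150],[285,172]],.093)[:,:2];e=w[1]-w[0];print("wing",w,np.arctan2(e[1],e[0]),np.hypot(*e))
rel([.44,-.339,.26])
E
```

```text
collar [0.54202725 0.03517261]
cross [0.54188644 0.03533853 1.68726851] 33.810564978210316 face g [ 12.66666667  85.66666667 157.         160.        ]
[[259.58845048 170.32037609]]
wing [[ 0.44655398 -0.30678102]
 [ 0.4388866  -0.37112976]] -1.689390649531981 0.06480392339761126
t 15.18 shift cm [-20.39 -32.9   -0.63] turn None q6 -0.89 tilt [0.0008 0.    ]
```

Call:
send_rows(
  targets="8.5 -1.2 -1.9 0 0 0 0;8.5 -2.2 -3.5 0 0 0 0;8.5 -2.4 -4.0 0 0 0 0;8.5 -2.4 -4.0 0 0 0 0;8.5 -2.4 -4.0 0 0 0 0;8.5 -2.4 -4.0 0 0 0 0;8.5 -2.4 -4.0 0 0 0 0;8.5 -2.4 -3.5 0 0 0 0;8.5 -1.8 -2.7 0 0 0 0;8.5 -0.8 -1.3 0 0 0 0;8.5 0 0 0 0 0 0.172;8.5 0 0 0 0 0 0.172;8.5 0 0 0 0 0 0.172;8.5 0 0 0 0 0 0.172;8.5 0 0 0 0 0 0.172;8.5 0 0 0 0 0 0;8.5 0 0 0 0 0 0",
)

```text
time: 17.3
tcp_pos: [0.4398, -0.3393, 0.2534]
ee_rot: [0.745, 0.667, 0.0, 0.0]
force: [-0.5, -0.2, -0.6]
grip_width: 0.997
finger_force: 0.0
```

```bash
python3 - <<'E'
from h import *
o,p,R=state();print(p)
im=grab_frame("wrist");m=camera_model("wrist");np.savez("w6.npz",im=im,**{k:np.array(v) for k,v in m.items()})
print([(np.round(d["point"],4),d["conf"]) for d in place_of("wrist","paddle_grip")],[(np.round(d["point"],4),d["conf"]) for d in place_of("wrist","paddle")])
uv=proj("wrist",[[.44,-.339,.123]],m)[0].astype(int)
y0,x0=max(uv[1]-90,0),uv[0]-100
print(uv,x0,y0)
cv2.imwrite("pics/w6.png",cv2.resize(im[y0:y0+150,x0:x0+200,::-1],(0,0),fx=4,fy=4,interpolation=cv2.INTER_CUBIC))
rel([.44,-.339,.26],1.452+np.pi/2)
E
```

```text
[ 0.43980095 -0.33931915  0.25343318]
[(array([ 0.4419, -0.3382,  0.1235]), 0.68)] [(array([ 0.4403, -0.3413,  0.0328]), 0.68)]
[259 180] 159 90
t 17.45 shift cm [ 0.07  0.03 -0.67] turn 0.005 q6 -0.75 tilt [0.0001 0.    ]
```

View pics/w6.png

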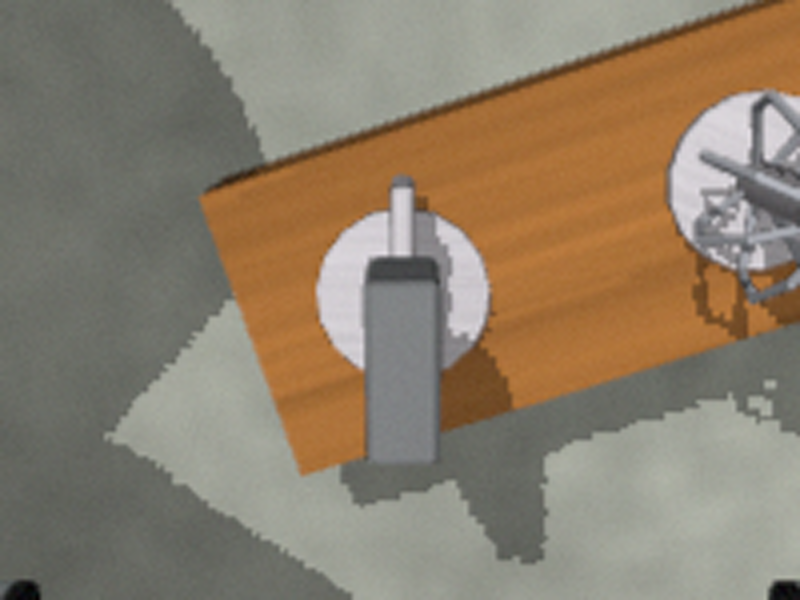

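The paddle grip's top face has crop corners (366,281), (438,281), (440,462), (368,463), and it is almost perfectly aligned with the tool.

```bash
python3 - <<'E'
from h import *
d=np.load("w6.npz");m={k:d[k] for k in d}
c=np.array([[366,281],[438,281],[440,462],[368,463]])/4+[159,90]-.375
P=ray(m,c,.139)[:,:2];print(P, P.mean(0))
e=(P[2]-P[1]+P[3]-P[0])/2;f=(P[1]-P[0]+P[2]-P[3])/2;print(np.hypot(*e),np.hypot(*f));yaw=np.arctan2(e[1],e[0])%np.pi;print("yaw",yaw)
# sanity: flange centre z=.056
fl=ray(m,[[ (317+491)/8+159-.375,(208+380)/8+90]],.056);print("flange",fl)
rel([*P.mean(0),.118],yaw+np.pi/2)
E
```

```text
[[ 0.43529618 -0.3165815 ]
 [ 0.44982854 -0.31821808]
 [ 0.4461951  -0.35694138]
 [ 0.43100969 -0.3554556 ]] [ 0.44058238 -0.33679914]
0.03900026453732827 0.014940670796577397
yaw 1.4690842308976846
flange [[ 0.44077229 -0.33715111  0.056     ]]
t 17.45 shift cm [ 0.29  0.07 13.53] turn -0.012 q6 -0.75 tilt [0.0001 0.    ]
```

Call:
send_rows(
  targets="5 0.3 0.1 1 0 0 -0.012;5 0 0 2 0 0 0;5 0 0 2.5 0 0 0;5 0 0 2.5 0 0 0;5 0 0 2.5 0 0 0;5 0 0 1.7 0 0 0;5 0 0 0.9 0 0 0;5 0 0 0.4 0 0 0;5 0 0 0 0 0 0;1 0 0 0 0 0 0;0 0 0 0 0 0 0;0 0 0 0 0 0 0;0 0 0 0 0 0 0;0 0 0 0 0 0 0;0 0 0 0 0 0 0",
  newtons=80,
)

```text
time: 19.32
tcp_pos: [0.441, -0.3372, 0.1189]
ee_rot: [0.743, 0.67, -0.0, 0.0]
force: [-1.2, 0.2, 5.7]
grip_width: 0.178
finger_force: 78.5
```

Call:
send_rows(
  targets="0 0 0 -0.5 0 0 0;0 0 0 -1.2 0 0 0;0 0 0 -2 0 0 0;0 0 0 -2.5 0 0 0;0 0 0 -2.5 0 0 0;0 0 0 -1.8 0 0 0;0 0 0 -0.5 0 0 0",
)

```text
time: 20.2
tcp_pos: [0.4412, -0.3373, 0.2297]
ee_rot: [0.743, 0.67, 0.0, 0.001]
force: [-0.1, 0.2, -1.3]
grip_width: 0.176
finger_force: 77.9
```

```bash
python3 - <<'E'
from h import *
rel([.542,.0353,.23],1.6873+np.pi/2)
E
```

```text
t 20.2 shift cm [38.1   6.2  -0.07] turn -0.219 q6 -0.75 tilt [ 0.0015 -0.0017]
```

Call:
send_rows(
  targets="0 1.5 0.2 0 0 0 0;0 3.0 0.5 0 0 0 0;0 4.5 0.7 0 0 0 0;0 4.8 0.8 0 0 0 0;0 4.8 0.8 0 0 0 0;0 4.8 0.8 0 0 0 0;0 4.8 0.8 0 0 0 0;0 4.2 0.7 0 0 0 0;0 3.0 0.5 0 0 0 0;0 1.8 0.3 0 0 0 0;0 0.9 0.1 0 0 0 0;0 0 0 0 0 0 -0.11;0 0 0 0 0 0 -0.109;0 0 0 0 0 0 0;0 0 0 0 0 0 0",
)

```text
time: 22.08
tcp_pos: [0.5415, 0.0353, 0.2281]
ee_rot: [0.666, 0.746, -0.0, -0.0]
force: [0.5, 0.7, -1.8]
grip_width: 0.176
finger_force: 78.0
```

```bash
python3 - <<'E'
from h import *
rel([.542,.0353,.189],1.6873+np.pi/2)
o,p,R=state();print(p,o["force"])
im=grab_frame("wrist");m=camera_model("wrist");np.savez("w7.npz",im=im,**{k:np.array(v) for k,v in m.items()})
cv2.imwrite("pics/w7.png",cv2.resize(im[60:360,110:410,::-1],(0,0),fx=2,fy=2,interpolation=cv2.INTER_CUBIC))
print([(np.round(d["point"],4),d["conf"]) for l in ("paddle_grip","paddle") for c in ("wrist",) for d in place_of(c,l)[:1]])
E
```

```text
t 22.07 shift cm [-0.    0.05  3.91] turn -0.003 q6 -0.26 tilt [-0.0003 -0.    ]
[0.54154457 0.03528989 0.22814895] [ 0.49164945  0.66224954 -1.84688509]
[(array([0.5476, 0.0348, 0.2348]), 0.97), (array([0.5406, 0.033 , 0.1423]), 0.9)]
```

View pics/w7.png

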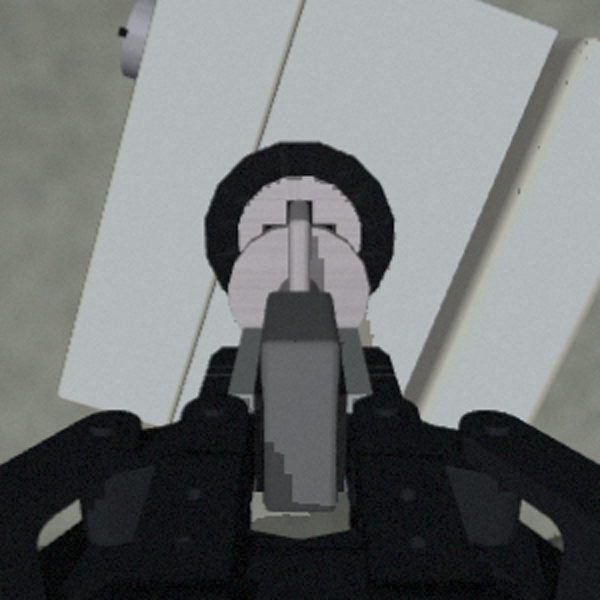

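The slot and wing both run vertically in the view, centred on column 260. I'll check the along-wing offset by projecting the flange model. Observed crop values: left 229, right 370, top about 225.

```bash
python3 - <<'E'
from h import *
d=np.load("w7.npz");m={k:d[k] for k in d};im=d["im"]
o,p,R=state();th=np.linspace(0,2*np.pi,721)
for dx in (-.002,0,.002):
  for z in (.165,):
    C=p+R[:,0]*dx;C=[C[0],C[1],z];q=proj("wrist",T(C,0,np.c_[.024*np.cos(th),.024*np.sin(th),0*th]),m)
    q=(q-[110,60])*2;print(dx,z,q.min(0),q.max(0))
q=(proj("wrist",T([.5419,.0353,.088],0,np.c_[.043*np.cos(th),.043*np.sin(th),0*th]),m)-[110,60])*2;print("collar",q.min(0),q.max(0))
# wing top end far tips z=origin+.061
for y in range(218,240,2):
    r=im[60+y//2,110+220//2:110+380//2].mean(1);print(y,np.round(r[::2]).astype(int).tolist())
E
```

```text
-0.002 0.165 [226.26396896 229.10034736] [369.31329974 363.85321867]
0 0.165 [226.06431417 223.09382684] [369.50084514 358.57873551]
0.002 0.165 [225.86369715 217.05395508] [369.68929238 353.27620714]
collar [204.6306834  141.72004208] [392.87884693 324.37504102]
218 [25, 23, 21, 19, 19, 144, 167, 165, 164, 164, 164, 166, 165, 167, 166, 167, 165, 73, 93, 107, 104, 87, 64, 127, 164, 166, 163, 165, 166, 164, 163, 163, 164, 165, 163, 35, 25, 24, 27, 19]
220 [23, 17, 32, 32, 22, 149, 163, 164, 166, 162, 166, 163, 167, 163, 162, 165, 167, 70, 125, 137, 144, 131, 68, 125, 163, 164, 167, 165, 167, 165, 166, 163, 164, 166, 164, 33, 31, 27, 23, 20]
222 [31, 28, 22, 25, 26, 152, 166, 167, 167, 166, 165, 166, 166, 167, 169, 165, 166, 77, 150, 157, 159, 148, 88, 102, 135, 137, 136, 136, 144, 165, 168, 167, 167, 169, 167, 73, 27, 25, 18, 30]
224 [25, 28, 21, 27, 25, 168, 169, 169, 167, 170, 171, 87, 76, 76, 87, 88, 104, 104, 157, 163, 160, 154, 102, 63, 81, 67, 60, 58, 71, 141, 170, 169, 168, 171, 169, 92, 21, 22, 22, 29]
226 [27, 26, 20, 19, 19, 167, 166, 167, 166, 168, 167, 54, 12, 77, 87, 87, 
[... 564 characters left out ...]
9, 168, 125, 159, 170, 163, 148, 103, 155, 167, 168, 169, 151, 84, 137, 169, 171, 172, 170, 171, 81, 15, 23, 21, 26]
234 [18, 24, 22, 20, 17, 157, 167, 165, 167, 164, 106, 133, 164, 164, 164, 164, 163, 122, 159, 169, 167, 148, 103, 150, 162, 162, 163, 162, 137, 96, 161, 162, 165, 163, 162, 78, 22, 26, 23, 21]
236 [16, 20, 18, 16, 20, 158, 166, 165, 166, 114, 131, 165, 167, 166, 165, 166, 162, 121, 160, 169, 164, 151, 102, 114, 118, 163, 161, 164, 159, 117, 100, 165, 167, 166, 166, 79, 15, 25, 26, 23]
238 [22, 19, 19, 25, 20, 161, 169, 171, 112, 128, 162, 166, 165, 166, 162, 164, 164, 123, 156, 169, 163, 150, 101, 106, 109, 164, 164, 166, 164, 159, 113, 111, 169, 170, 171, 81, 22, 19, 28, 20]
```

Call:
send_rows(
  targets="0 0.05 0.08 0.8 0 0 0;0 0 0 1.5 0 0 0;0 0 0 1.5 0 0 0;0 0 0 0.8 0 0 0;0 0 0 0.4 0 0 0;0 0 0 0.3 0 0 0;0 0 0 0.3 0 0 0;0 0 0 0.2 0 0 0;0 0 0 0.2 0 0 0;0 0 0 0 0 0 0",
)

```text
time: 23.48
tcp_pos: [0.5427, 0.0362, 0.169]
ee_rot: [0.665, 0.747, 0.0, 0.0]
force: [-2.1, 0.8, 4.0]
grip_width: 0.172
finger_force: 78.9
```

Call:
send_rows(
  targets="0 0 0 0.2 0 0 0;0 0 0 0.2 0 0 0;0 0 0 0.2 0 0 0;0 0 0 0 0 0 0",
)

```text
time: 23.98
tcp_pos: [0.5427, 0.0362, 0.1625]
ee_rot: [0.665, 0.747, 0.0, 0.0]
force: [-2.4, 0.9, 5.6]
grip_width: 0.173
finger_force: 79.1
```

Call:
send_rows(
  targets="0 0 0 0.2 0 0 0;0 0 0 0.2 0 0 0;0 0 0 0.2 0 0 0;0 0 0 0 0 0 0",
  newtons=100,
)

```text
time: 24.48
tcp_pos: [0.5427, 0.0362, 0.1567]
ee_rot: [0.665, 0.747, 0.0, 0.0]
force: [-1.5, 0.7, 7.0]
grip_width: 0.175
finger_force: 99.4
```

Call:
send_rows(
  targets="0 0 0 0.1 0 0 0;0 0 0 0.1 0 0 0;0 0 0 0 0 0 0",
)

```text
time: 24.85
tcp_pos: [0.5427, 0.0362, 0.155]
ee_rot: [0.665, 0.747, 0.0, 0.0]
force: [-3.4, 0.1, 8.4]
grip_width: 0.17
finger_force: 99.2
```

Spring force only so far. I'll keep going in small steps until the flange seats.

Call:
send_rows(
  targets="0 0 0 0.05 0 0 0;0 0 0 0.05 0 0 0;0 0 0 0 0 0 0",
)

```text
time: 25.22
tcp_pos: [0.5428, 0.0362, 0.155]
ee_rot: [0.665, 0.747, 0.0, 0.0]
force: [-5.0, 0.6, 12.9]
grip_width: 0.171
finger_force: 100.0
```

Call:
send_rows(
  targets="0 0 0 0.05 0 0 0;0 0 0 0 0 0 0",
)

```text
time: 25.48
tcp_pos: [0.5429, 0.0362, 0.155]
ee_rot: [0.665, 0.747, 0.0, 0.0]
force: [-6.9, 0.5, 16.3]
grip_width: 0.176
finger_force: 100.4
```

Call:
send_rows(
  targets="0 0 -0.06 0 0 0 0;0 0 0 0 0 0 0;0 0 0 0 0 0 0",
)

```text
time: 25.85
tcp_pos: [0.5428, 0.0362, 0.1549]
ee_rot: [0.665, 0.747, 0.001, 0.001]
force: [-4.7, 1.0, 14.6]
grip_width: 0.174
finger_force: 100.4
```

```bash
python3 - <<'E'
from h import *
o,p,R=state();print(o["time"],p,R[:2,2],o["force"],o["ft_torque"])
for c in ("scene","top"):
    im=grab_frame(c);cv2.imwrite(f"pics/{c}9.png",im[:,:,::-1])
    for l in ("canister","paddle","whisk"): print(c,l,[(np.round(d["point"],3).tolist(),round(d["conf"],2)) for d in place_of(c,l)[:1]])
a=cv2.imread("pics/scene9.png")[70:250,180:360];w=grab_frame("wrist")[80:260,170:350,::-1]
cv2.imwrite("pics/fin.png",cv2.resize(np.hstack([a,w]),(792,396),interpolation=cv2.INTER_CUBIC))
print(get_obs()["force"])
E
```

```text
25.85 [0.54275094 0.03617973 0.15491897] [ 0.00194072 -0.00015365] [-4.73569161  0.96845425 14.61867877] [ 0.14092193  1.03870385 -0.00300505]
scene canister [([0.48, 0.332, 0.007], 0.9)]
scene paddle [([0.541, 0.039, 0.068], 0.65)]
scene whisk [([0.537, -0.317, 0.029], 0.83)]
top canister [([0.481, 0.332, 0.006], 0.71)]
top paddle []
top whisk [([0.539, -0.318, 0.028], 0.66)]
[-4.94055072  1.15724829 14.7774602 ]
```

View pics/fin.png

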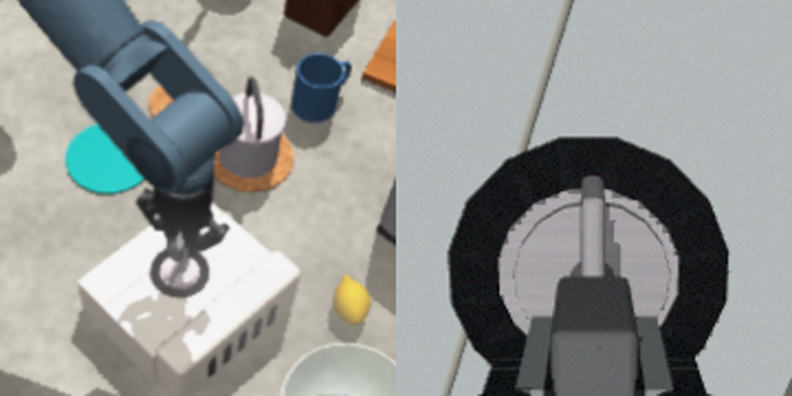

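The view shows the flange inside the collar, flat on the drive, and the canister on the mat. I'll ease the remaining side load a little, then hand in.

Call:
send_rows(
  targets="0 0 -0.07 0.04 0 0 0;0 0 0 0 0 0 0;0 0 0 0 0 0 0",
)

```text
time: 26.68
tcp_pos: [0.5426, 0.0362, 0.1549]
ee_rot: [0.665, 0.747, 0.001, 0.001]
force: [-3.8, 1.7, 14.0]
grip_width: 0.171
finger_force: 100.5
```

```bash
python3 -c "
from workcell import *
print(hand_in())"
```

```text
the job is handed in; nothing more can be done
None
```

I set the canister upright in the middle of the larger cork mat and let go of it. The paddle is pressed fully home in the drive and still held with about 14 N of push; the job was handed in at about 27 s, with no verdict shown.

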